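# Clamp a hardwood block in the drilling fixture

### The job

Clamp the hardwood block down in the drilling fixture: lay the aluminium strap over the stud so that it bridges the heel and the block, set the big flange nut on the stud and back it off until its thread drops in, then screw it down until its flange bears on the strap. Do not shift the block.

Things in the scene. Friction and masses are not known exactly. Their poses are not given: they have to be found in the camera images.
- fixture: Dark steel base plate 150 x 200 x 14 mm, fixed on the bench; origin under the stud's axis at bench height, z up. Along its y: steel heel (28 wide, 32 long) at y -64, top 62 up; stud at 0; hardwood block (50 in y, 150 in x, 48 high, top 62 up) at y 32 to 82 against a low fence at y 82 to 92. Where each thread start lies round the stud is not known.
- seat (a point): Point on the stud's axis where the nut's flange comes to rest: 84 mm above the bench, level with the top of the strap once that lies on heel and block. The upright steel stud is 30 mm over its right-hand two-start thread (lead 20 mm); thread end 117 mm and tip of its smooth 21 mm pilot 131 mm above the bench.
- strap_slot (a point): Centre of the aluminium clamp strap's slot, half-way up. Strap 156 long (its y) x 22 mm thick, 60 wide beside the slot, both end tongues 36 wide (from 40 to 78 mm off the centre); slot 38 wide, 46 long. 0.35 kg. Both ends and faces are alike. In place its y axis lies along the fixture's y and this point is 73 mm above the bench.
- strap_tail (a point): Point on the strap's tail, the -y tongue: 52 mm from the slot's centre along the strap's -y, half-way up. One tongue goes on the heel, the other on the block; either way round will do.
- nut_mid (a point): Centre of the steel flange nut, 22 up. 44 mm high; flange 84 across, 8 thick, at the bottom; hexagon 52 across flats above, flats facing its x axis and every 60 deg. 32 mm bore (40 at the mouth), two thread lugs 20 mm up. Set on the thread end it stands 16 mm (or 19) above home; clockwise it soon meets a stop; turned back up to 200 deg it drops 9 mm, to a stop; then 125 deg clockwise take it home.
- block_mid (a point): Centre of the drilled hardwood block (50 x 150 x 48 mm) that stands loose on the fixture, long side against the fence. It must stay there.
Things that resemble listed ones, but are neither listed nor needed, are in the scene too. Of the things shaped like the part that bears strap_slot, the aluminium one is meant.

How it is judged:
By the outcome, as a careful person would: the job done as asked, in the order asked, and still so for the second after the job is handed in, with the robot touching nothing.
It also fails if it takes over 72 s, if anything falls off the work surface, if the arm or the gripper's body presses on something with over 40 N, if the wrist force passes 120 N, or if a joint passes its speed limit or range.

### The arm

A 6-joint arm with a two-finger parallel gripper is mounted at the origin on a cart in front of the work surface, level with it; the furniture and walls round the work are solid. World frame = base frame: x ahead of the robot, y to its left, z up, the work surface at z = 0. Lengths are in m, angles in rad, forces in N, time in s.
With the tool pointing down it reaches from about 0.4 to 0.825 m from the base axis. Payload 7 kg.
Tool frame: the origin (TCP) lies midway between the tips of the shut fingers; the grasp point (between the pads) lies arm.hold_point_z behind it (arm.hold_point_z is the distance from the TCP to the grasp point, in m); z points along the fingers, y is the line along which they close (so a half turn about z gives the same grasp; the last joint's range is limited). The gripper opens to 88 mm and grips with 3 to 60 N. Pads are 19 mm wide; open, the fingers measure 130 mm over their backs; the gripper's body (78 mm by 193 mm) begins 47 mm behind the grasp point.
Start: joints at [1.548, 0.359, 0.012, 0, -1.224, -0.288], TCP at [0.206, 0.643, 0.227] pointing down, gripper open.
Joint ranges: [-3.07, 3.07], [-1.43, 2.12], [-1.02, 1.25], [-3.03, 1.67], [-3.05, -0], [-3.03, 3.03]. Speed limits (rad/s): [2.39, 2.39, 3.01, 3.14, 3.14, 3.14].

### API

Orientations are given as [roll, pitch, yaw] about the fixed x, y, z axes, in that order (R = Rz(yaw) Ry(pitch) Rx(roll)).
In Python, from station import arm gives the robot as it stands.
- The arm moves only by the shell command python3 -m crank 'ROWS' [OPENING] [FORCE]. ROWS is JSON, a list that holds one entry, the list of rows, each a list of 4 numbers: the shift along the tool's x, y, z in units of 25 mm (1.0 is 25 mm), then the turn about the tool's z in units of 5 degrees (1.0 is 5 degrees). A call has 1 to 12 rows; each row is the pose to reach, as a shift and turn from the pose commanded when the call began, along the tool's axes at that moment; what a row does not reach only later rows make up. A row lasts 1/8 s, in which the tool goes at most 62.5 mm and 10.7 degrees, less where a joint would pass 70% of its speed; a pose out of reach is approached as far as the arm can. A call with a gripper value outside its range is refused whole. OPENING is the closure, from 0 (fully open) to 1 (shut), set as the call begins (- or left out, the last holds). The fingers move at their own pace and stop on an object; FORCE is the grip in N (left out, the last holds). Time passes only in rows, so rows that repeat a pose let the fingers close. It gives the time, the measured TCP pose, the force, the opening and the grip force at its end, in the units of the state.
- arm.get_state(): the state, without advancing time (a new reading comes with each control period).
- arm.grab_frame(name): name is "scene" or "top"; returns (picture, depth): 384x512x3 uint8, red, green, blue; 384x512 float32, m along the optical axis (not along the pixel's ray), 0 where there is no reading.
- arm.get_calibration(name): a dict with "mtx" (3x3 intrinsics, pixels), "R" (3x3) and "t" (3): a world point X has camera coordinates R X + t. Camera axes: x right, y down, z forward; pixel columns grow to the right and rows downward; lengths in m; the calibration is good to about 2 mm. A picture is of the moment at which its call begins. get_calibration takes no time and is no camera call.
- arm.job_done(): hands the job in; it is judged then, once.
Trained networks look in the newest picture that a camera, given by its name, has taken for a name from the list of things; names that differ only in an ending like _2 or _b are one class to them, and where a whole thing is asked for, a point or a joint stands for the part that bears it (a point fixed in the world has none). Each returns a list of dicts, best first, with "score" (0 to 1); they miss things now and then, are a little off and sometimes report something else, mostly with a low value. They report only what shows in the picture. A call takes as long as a camera call. They do not tell look-alikes from the thing itself.
- arm.recognise(thing, camera): "extent" ([left, top, width, height] in pixels, round what is visible of it).
- arm.trace(thing, camera): "mask" (384x512 bool, what is visible of it) and "extent" ([left, top, width, height] in pixels, round what is visible of it).
The state is a dict: "t": time; "q": joint angles; "qd": joint speeds; "joint_efforts": joint torques, N m; "eef_pos": TCP position; "ee_rot": TCP orientation; "force": force on the tool from outside, world axes, zero at the start; "moment": the same for the moment, N m; "width": finger opening in m; "gripper_force": force on a finger pad.
Only numpy, scipy, OpenCV 4.12 (cv2) and the standard library are available. Lean on these libraries where they do the work, as an engineer would, in place of code of your own. Each camera call takes 0.05 s, during which the arm holds its last target. There are 200 camera calls.

## Working session

There is one attempt and no reset: what is moved stays moved. The work goes in short steps, Python scripts to look and compute and a shell command to move; the robot and the scene stay as the last step left them, time stands still between calls to the robot, and variables do not carry over. Pictures are saved under pics/ and viewed, at most 10 in all, crops included, and the job is handed in when it is done.

```bash
ls; mkdir -p pics
python3 - <<'E'
from station import arm
import cv2,numpy as np
s=arm.get_state();print(s, arm.hold_point_z)
ims=[]
for n in("scene","top"):
    p,d=arm.grab_frame(n);ims.append(p[:,:,::-1]);c=arm.get_calibration(n)
    np.savez(f"pics/{n}0.npz",p=p,d=d);print(n,c)
    for th in("fixture","strap_slot","nut_mid","block_mid"):
        print(n,th,[(round(r["score"],2),r["extent"]) for r in arm.recognise(th,n)])
cv2.imwrite("pics/a.png",cv2.resize(np.vstack(ims),(450,600)) if 0 else np.hstack(ims)[:, :]) 
cv2.imwrite("pics/s0.png",ims[0]);cv2.imwrite("pics/t0.png",ims[1])
E
```

```text
pics
{'t': 0.0, 'q': array([ 1.54810272e+00,  3.59361701e-01,  1.10304707e-02, -3.51510216e-04,
       -1.22412839e+00, -2.88125646e-01]), 'qd': array([-0.00095081, -0.00093062, -0.0012157 ,  0.00019851, -0.00079634,
       -0.00100471]), 'joint_efforts': array([-4.82042105e-04, -5.82721674e+01,  2.93047446e+01,  6.99722752e+00,
        6.70033711e-03, -1.58403782e-04]), 'eef_pos': array([0.20629978, 0.64215888, 0.2256264 ]), 'ee_rot': array([ 3.13990402e+00, -1.55859482e-04, -3.10938831e-01]), 'force': array([-0.11402379, -0.39637242, -0.13386989]), 'moment': array([ 0.01229143, -0.00486441, -0.06792956]), 'gripper_force': 0.0, 'width': 0.08770726584155525} 0.0188
scene {'mtx': array([[377.5551552 ,   0.        , 253.83155102],
       [  0.        , 377.5551552 , 190.73083426],
       [  0.        ,   0.        ,   1.        ]]), 'R': array([[-0.66088708, -0.75037691, -0.01275786],
       [-0.42784494,  0.39067778, -0.81505802],
       [ 0.61658493, -0.53320293, -0.57923886]]), 't': array([0.3325923 , 0.30198411, 0.63640618])}
scene fixture [(0.78, [189.6, 175.7, 96.1, 55.6]), (0.37, [200.0, 179.4, 43.8, 46.7])]
scene strap_slot [(0.88, [236.5, 234.5, 34.0, 58.3])]
scene nut_mid [(0.91, [112.5, 272.3, 39.9, 38.7])]
scene block_mid [(0.94, [196.2, 179.7, 46.0, 49.8])]
top {'mtx': array([[437.34367036,   0.        , 252.28440663],
       [  0.        , 437.34367036, 187.48232292],
       [  0.        ,   0.        ,   1.        ]]), 'R': array([[-0.00945513, -0.99991743,  0.00870293],
       [-0.9986532 ,  0.00899845, -0.05109615],
       [ 0.05101362, -0.00917433, -0.99865582]]), 't': array([0.00245233, 0.5049907 , 1.19690403])}
top fixture [(0.91, [220.1, 123.9, 79.6, 65.1])]
top strap_slot [(0.84, [195.8, 207.0, 53.9, 41.8]), (0.57, [345.0, 176.3, 30.7, 56.7])]
top nut_mid [(0.61, [114.8, 174.1, 31.7, 31.2])]
top block_mid [(0.8, [229.3, 121.0, 24.3, 64.5])]
```

View pics/t0.png

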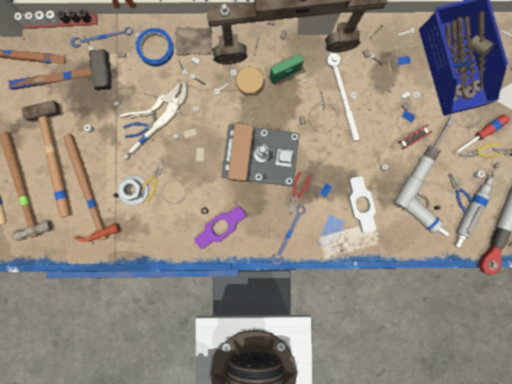

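View pics/s0.png

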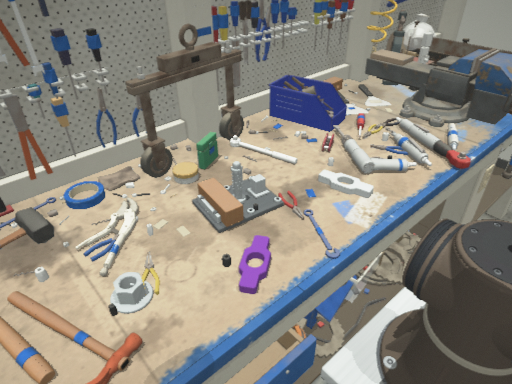

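The aluminium strap is the pale one (top px 361,204; scene 346,183), and the purple one (top 220,227) is the look-alike. The nut is at top (131,189). The fixture is at top (262,153), with the stud at (263,153), the brown block to its left (+y world) and the heel to its right.

```bash
cat > h.py <<'E'
from station import arm
import cv2,numpy as np
def world(name,d):
    c=arm.get_calibration(name);K=c["mtx"];v,u=np.mgrid[:d.shape[0],:d.shape[1]]
    X=np.stack([(u-K[0,2])/K[0,0]*d,(v-K[1,2])/K[1,1]*d,d],-1)
    W=(X-c["t"])@c["R"]; W[d<=0]=np.nan; return W
def rect(P):
    (c,s,a)=cv2.minAreaRect((P[:,:2]*1000).astype(np.float32));return np.round(c,1),np.round(s,1),round(a,1)
def grid(W,p,x0,x1,y0,y1,zmin,zmax):
    m=(W[...,0]>x0)&(W[...,0]<x1)&(W[...,1]>y0)&(W[...,1]<y1)&(W[...,2]>zmin)&(W[...,2]<zmax)
    return m
E
python3 - <<'E'
from h import *
import h
for n in("top","scene"):
    z=np.load(f"pics/{n}0.npz");p,d=z["p"],z["d"];W=world(n,d)
    px={"top":dict(strap=(335,165,385,240),nut=(105,165,155,212),fix=(212,115,308,195)),
        "scene":dict(strap=(312,165,380,200),nut=(105,265,160,315),fix=(185,150,292,235))}[n]
    for k,(a,b,c,e) in px.items():
        Q=W[b:e,a:c].reshape(-1,3);Q=Q[np.isfinite(Q[:,0])]
        print(n,k,"hist",np.histogram(Q[:,2]*1000,bins=[-20,-5,5,10,14,18,22,26,30,40,50,58,66,80,100,125,140])[0])
        lev={"strap":[(.014,.03)],"nut":[(.004,.016),(.035,.055)],"fix":[(.008,.02),(.055,.07),(.07,.14),(.115,.14)]}[k]
        for lo,hi in lev:
            P=Q[(Q[:,2]>lo)&(Q[:,2]<hi)]
            if len(P)>4: print("   ",lo,hi,len(P),rect(P),np.round(np.median(P,0)*1000,1),np.round(P.mean(0)*1000,1))
big=[]
z=np.load("pics/top0.npz")["p"][:,:,::-1]
for (a,b,c,e) in ((335,160,395,220+20),(100,160,160,240),(212,110,308,206)):
    big.append(cv2.resize(z[b:e,a:c],None,fx=400/(e-b),fy=400/(e-b),interpolation=cv2.INTER_CUBIC))
I=np.hstack(big);print(I.shape);cv2.imwrite("pics/crop.png",cv2.resize(I,None,fx=.8,fy=.8) if I.shape[1]>800 else I)
E
```

```text
top strap hist [ 102 2728   65   32   80  428  283   17    1    0    0    0    0    0
    0    0]
    0.014 0.03 808 (array([ 476.6, -307.6]), array([ 89.1, 191.8]), 79.7) [ 458.9 -305.1   21.2] [ 458.  -305.7   21.2]
top nut hist [  47 1605  265   89   18   22   26   17   55  194    0    0    0    0
    0    0]
    0.004 0.016 420 (array([508.8, 337.8]), array([138. , 124.8]), 89.9) [501.  306.9   7.5] [503.  313.7   8. ]
    0.035 0.055 237 (array([502.6, 329. ]), array([52.8, 56.1]), 81.7) [502.5 329.5  42.8] [502.6 328.8  42.5]
top fix hist [ 148 3377  309 1236  742  220  116   31  139   21  115 1046   29    8
   58   50]
    0.008 0.02 2300 (array([594. , -35.9]), array([217.9, 235.9]), 0.5) [584.  -58.3  13.2] [590.1 -54.   13.3]
    0.055 0.07 1167 (array([591.6, -25.9]), array([161.6, 150.5]), 82.1) [593.9  26.9  61. ] [597.2  16.4  61.1]
    0.07 0.14 123 (array([596.1, -28.1]), array([28.1, 28. ]), 89.5) [592.4 -26.5 118.5] [593.2 -27.  116.5]
    0.115 0.14 85 (array([595.3, -27.4]), array([25.2, 28.7]), 23.6) [594.6 -26.4 126.5] [594.7 -27.1 124.7]
scene strap hist [   0 
[... 378 characters left out ...]
.    9. ] [499.5 322.3   9.5]
    0.035 0.055 442 (array([502.9, 331.6]), array([51.4, 57.4]), 78.1) [499.3 332.8  44.2] [501.1 332.5  43.2]
scene fix hist [   0 4833  283  388  835  234  256  131  515  239  207  871   58   71
   91   40]
    0.008 0.02 1469 (array([ 664.3, -112.1]), array([352. , 350.3]), 74.7) [568.2 -59.6  14.8] [604.5 -59.9  14.4]
    0.055 0.07 969 (array([667.7, -33.1]), array([162.2, 303.6]), 82.4) [591.   29.2  62.8] [600.2  15.8  62.3]
    0.07 0.14 239 (array([692.6, -32.8]), array([ 29.2, 224.6]), 85.3) [591.1 -20.1 103.7] [594.1 -21.9 103.5]
    0.115 0.14 90 (array([594.7, -22.6]), array([25.2, 21.7]), 46.0) [592.5 -20.7 123.3] [593.8 -21.8 124.2]
(400, 1000, 3)
```

Run:
```python
from h import *
for n in("top","scene"):
    arm.grab_frame(n)
    for th in("strap_slot","nut_mid","block_mid"):
        for r in arm.trace(th,n)[:2]:
            m=r["mask"];d=np.load(f"pics/{n}0.npz")["d"];W=world(n,d)[m];W=W[np.isfinite(W[:,0])]
            hi=np.percentile(W[:,2],85);P=W[abs(W[:,2]-hi)<.005]
            print(n,th,round(r["score"],2),r["extent"],"ztop",round(hi,4),rect(P),np.round(P.mean(0)*1000,1))
```

```text
top strap_slot 0.98 [195.4, 206.3, 52.3, 43.3] ztop 0.0237 (array([395.7,  87.3]), array([ 57.6, 155. ]), 34.5) [395.1  88.2  21.9]
top strap_slot 0.6 [344.9, 177.0, 33.6, 57.3] ztop 0.0236 (array([ 456.1, -304.7]), array([154.9,  60.5]), 11.9) [ 455.5 -304.9   21.8]
top nut_mid 0.89 [113.9, 172.7, 33.7, 32.8] ztop 0.0436 (array([502.5, 329.2]), array([52.5, 55.3]), 80.1) [502.6 329.3  43. ]
top block_mid 0.64 [227.3, 120.4, 27.1, 62.6] ztop 0.0633 (array([599. ,  29.5]), array([ 49.9, 150. ]), 82.1) [598.2  29.4  61.6]
scene strap_slot 0.97 [318.9, 168.0, 54.2, 30.5] ztop 0.0237 (array([ 456.7, -301.2]), array([154.5,  60.7]), 15.4) [ 453.  -301.2   22.8]
scene strap_slot 0.66 [235.3, 236.3, 35.5, 56.4] ztop 0.0239 (array([398.4,  90.4]), array([ 60.4, 156.4]), 34.9) [394.   95.8  22.9]
scene nut_mid 0.75 [111.1, 272.0, 43.5, 39.7] ztop 0.0445 (array([503. , 331.4]), array([51.2, 57.3]), 75.9) [502.  331.8  44.2]
scene block_mid 0.83 [198.0, 179.6, 44.4, 50.0] ztop 0.0637 (array([599.9,  32. ]), array([ 51.1, 151.7]), 81.9) [594.8  34.2  62.8]
```

The masks agree with the picture: strap top 22–24 mm, nut top 44 mm, block top 62 mm, all within 2–3 mm between the two views. I'll head for the strap's near tongue.

```bash
cat > to.py <<'E'
# usage: to.py x y z yaw [x y z yaw ...] (mm, deg): rows in tool units from the present pose
import sys,numpy as np
from station import arm
s=arm.get_state();p=s["eef_pos"]*1000;ps=s["ee_rot"][2]
print("at",p.round(1),"yaw",np.degrees(ps).round(1),"q6",np.degrees(s["q"][5]).round(0),"F",s["force"].round(1),"M",s["moment"].round(2),"w",round(s["width"]*1000,1),"g",round(s["gripper_force"],1),"t",round(s["t"],2))
a=list(map(float,sys.argv[1:]))
for i in range(0,len(a),4):
    d=np.array(a[i:i+3])-p;c,n=np.cos(ps),np.sin(ps)
    w=np.degrees(ps)-a[i+3]; w=(w+180)%360-180
    print(np.round([(c*d[0]+n*d[1])/25,(n*d[0]-c*d[1])/25,-d[2]/25,w/5],2))
E
python3 to.py 500 250 220 -90 398 -316.5 110 -167
```

```text
at [206.4 642.6 226.6] yaw -17.8 q6 -17.0 F [-0.6 -0.  -0. ] M [ 0.   -0.   -0.03] w 87.6 g 0.0 t 0.9
[15.98 11.36  0.26 14.44]
[19.03 34.18  4.66 29.84]
```

```bash
python3 -m crank '[[[2,1.4,0.1,2],[4,2.8,0.1,4],[6,4.2,0.1,6],[8,5.7,0.2,8],[10,7.1,0.2,10],[12,8.5,0.2,12],[14,9.9,0.2,14],[16,11.4,0.2,16],[16.4,13.8,0.3,18],[16.7,16.2,0.4,20],[17.1,18.6,0.5,22],[17.4,21,0.6,24]]]' 0 60; python3 to.py 398 -316.5 100 -167
```

```text
t: 2.4
eef_pos: [0.4596, 0.008, 0.2119]
ee_rot: [-3.141, 0.001, -2.411]
force: [1.9, -1.2, -0.3]
width: 0.0876
gripper_force: 0.0
at [459.6   8.  211.9] yaw -138.1 q6 -74.0 F [ 1.9 -1.2 -0.3] M [ 0.03 -0.27 -0.02] w 87.6 g 0.0 t 2.4
[10.5  -8.02  4.47  5.78]
```

```bash
python3 -m crank '[[[1.7,-1.5,0,1],[3.5,-3,0,2],[5.3,-4.5,0.5,3],[7,-6,1.5,4.5],[9,-7.5,3,5.8],[10.5,-8,4.5,5.8],[10.5,-8,4.5,5.8],[10.5,-8,4.5,5.8]]]'
python3 - <<'E'
from h import *
p,d=arm.grab_frame("scene");p2,d2=arm.grab_frame("top")
cv2.imwrite("pics/g1.png",np.vstack([cv2.resize(p[140:240,280:420,::-1],None,fx=3,fy=3),cv2.resize(p2[150:250,310:450,::-1],None,fx=3,fy=3)]))
E
python3 to.py 398 -316.5 4 -167
```

```text
t: 3.4
eef_pos: [0.4, -0.3151, 0.0993]
ee_rot: [-3.141, -0.0, -2.912]
force: [-0.0, -0.0, 0.8]
width: 0.0876
gripper_force: 0.0
at [ 401.1 -314.5  100.2] yaw -166.7 q6 -61.0 F [-0.8 -0.7  0.2] M [ 0.08 -0.18  0.03] w 87.8 g 0.0 t 3.5
[ 0.14 -0.05  3.85  0.05]
```

View pics/g1.png

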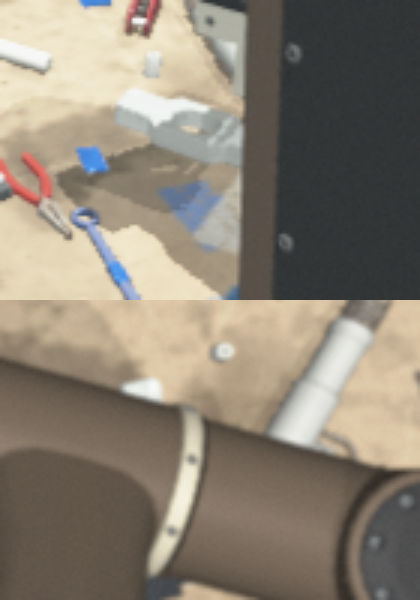

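The view shows only the strap's far end, at (180,125) in the upper crop; the arm hides the near tongue. The tongue clearance is wide, so I'll descend and grip.

```bash
python3 -m crank '[[[0.1,0,1.6,0],[0.1,0,2.8,0],[0.1,0,3.5,0],[0.1,0,3.8,0],[0.1,0,3.8,0]]]' 0 60 && python3 -m crank '[[[0,0,0,0],[0,0,0,0],[0,0,0,0],[0,0,0,0],[0,0,0,0],[0,0,0,0],[0,0,0,0],[0,0,0,0]]]' 1 60; python3 to.py
```

```text
t: 4.12
eef_pos: [0.3983, -0.3149, 0.0046]
ee_rot: [-3.141, 0.001, -2.91]
force: [-1.0, -0.2, -0.5]
width: 0.0878
gripper_force: 0.0
t: 5.12
eef_pos: [0.3975, -0.3153, 0.0041]
ee_rot: [-3.142, -0.0, -2.911]
force: [-0.2, -1.1, -0.4]
width: 0.0353
gripper_force: 59.7
at [ 397.5 -315.3    4.1] yaw -166.8 q6 -61.0 F [-0.2 -1.1 -0.4] M [-0.34 -0.1   0.02] w 35.3 g 59.7 t 5.12
```

```bash
python3 -m crank '[[[0,0,-0.8,0],[0,0,-2.5,0],[0,0,-4.5,0],[0,0,-6,0],[0,0,-7,0],[0,0,-7,0]]]'; python3 to.py 585.2 -85 180 -97.9
```

```text
t: 5.88
eef_pos: [0.398, -0.3153, 0.1803]
ee_rot: [-3.14, 0.003, -2.911]
force: [-0.0, 0.7, -3.7]
width: 0.0354
gripper_force: 59.8
at [ 398.  -315.3  180.3] yaw -166.8 q6 -61.0 F [-0.   0.7 -3.7] M [0.03 0.03 0.01] w 35.4 g 59.8 t 5.88
[-9.390e+00  7.260e+00  1.000e-02 -1.378e+01]
```

```bash
python3 -m crank '[[[-1,0.8,0,-1.5],[-2.3,1.8,0,-3.3],[-3.7,2.9,0,-5.2],[-5,3.9,0,-7.2],[-6.4,4.9,0,-9.2],[-7.7,5.9,0,-11.2],[-8.8,6.8,0,-12.9],[-9.4,7.25,0,-13.8],[-9.4,7.25,0,-13.8],[-9.4,7.25,0,-13.8],[-9.4,7.25,0,-13.8]]]'; python3 to.py 585.2 -85 180 -97.9
python3 - <<'E'
from h import *
out=[]
for n in("scene","top"):
    p,d=arm.grab_frame(n);np.savez(f"pics/{n}1.npz",p=p,d=d)
    r=arm.trace("strap_slot",n);print(n,[(round(x["score"],2),x["extent"]) for x in r])
    W=world(n,d)
    for x in r:
        Q=W[x["mask"]];Q=Q[np.isfinite(Q[:,0])&(Q[:,2]>.15)]
        if len(Q)>20:print(rect(Q),len(Q),np.median(Q[:,2]))
    out.append(cv2.resize(p[100:250,170:370,::-1],None,fx=2,fy=2))
cv2.imwrite("pics/g2.png",np.hstack(out))
E
```

```text
t: 7.25
eef_pos: [0.5842, -0.0858, 0.1785]
ee_rot: [3.141, -0.0, -1.708]
force: [-0.4, -0.2, -2.5]
width: 0.0356
gripper_force: 59.8
at [584.2 -85.8 178.5] yaw -97.9 q6 -18.0 F [-0.4 -0.2 -2.5] M [-0.13 -0.02  0.01] w 35.6 g 59.8 t 7.25
[-0.04 -0.04 -0.06  0.  ]
scene [(0.86, [203.7, 128.4, 50.3, 31.3]), (0.7, [238.4, 237.0, 32.2, 55.7])]
(array([592.9, -18.4]), array([147.8,  61.4]), 80.2) 969 0.19440624868937748
top [(0.75, [227.6, 208.2, 21.7, 22.0])]
```

View pics/g2.png

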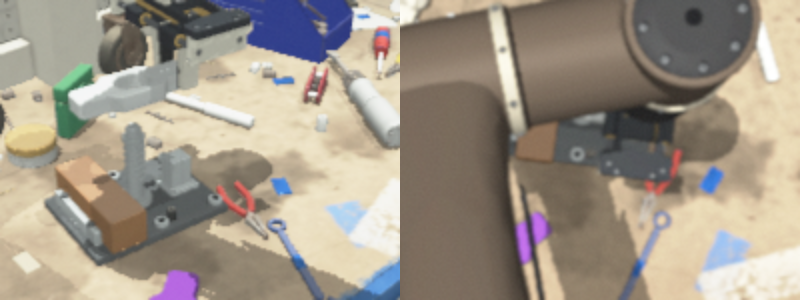

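The scene picture shows the strap level and gripped above the fixture, with the stud beneath it at crop (133,150). I'll shift about 1–2 mm and lower it in steps, watching the force.

```bash
python3 -m crank '[[[0,-0.07,0.5,0],[0,-0.07,1.2,0],[0,-0.07,1.7,0],[0,-0.07,2,0],[0,-0.07,2.3,0],[0,-0.07,2.5,0],[0,-0.07,2.65,0],[0,-0.07,2.8,0],[0,-0.07,2.8,0]]]'; python3 to.py 586 -85 66 -97.9;python3 - <<'E'
from h import *
p,d=arm.grab_frame("scene");np.savez(f"pics/scene2.npz",p=p,d=d)
cv2.imwrite("pics/g3.png",cv2.resize(p[110:240,170:320,::-1],None,fx=4,fy=4,interpolation=cv2.INTER_CUBIC))
E
```

```text
t: 8.57
eef_pos: [0.5865, -0.0855, 0.1089]
ee_rot: [3.141, -0.0, -1.707]
force: [-0.1, -0.9, -3.7]
width: 0.0359
gripper_force: 59.8
at [586.5 -85.5 108.9] yaw -97.8 q6 -18.0 F [-0.1 -0.9 -3.7] M [-0.16  0.01  0.04] w 35.9 g 59.8 t 8.57
[-0.02  0.02  1.72  0.02]
```

View pics/g3.png

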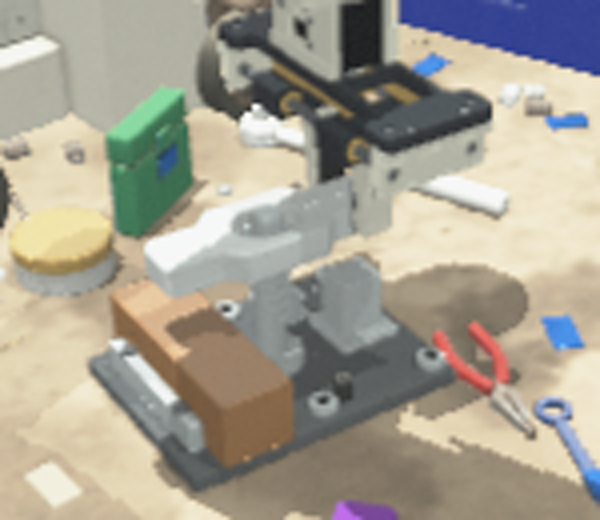

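The stud's tip is in the slot (crop 245,215) with no contact force. I'll keep going down.

```bash
python3 -m crank '[[[0,0,0.4,0],[0,0,0.9,0],[0,0,1.3,0],[0,0,1.5,0],[0,0,1.6,0],[0,0,1.66,0],[0,0,1.7,0],[0,0,1.7,0]]]'; python3 to.py 586 -85 66 -97.9
```

```text
t: 9.62
eef_pos: [0.5868, -0.0854, 0.0668]
ee_rot: [-3.141, 0.0, -1.707]
force: [0.3, -0.3, -2.8]
width: 0.0355
gripper_force: 59.8
at [586.8 -85.4  66.8] yaw -97.8 q6 -18.0 F [ 0.3 -0.3 -2.8] M [-0.04 -0.02 -0.02] w 35.5 g 59.8 t 9.62
[-0.01  0.03  0.03  0.02]
```

```bash
python3 -m crank '[[[0,0,0.05,0],[0,0,0.08,0],[0,0,0.08,0]]]'; python3 to.py; python3 -m crank '[[[0,0,0,0],[0,0,0,0],[0,0,0,0]]]' 0.6; python3 -m crank '[[[0,0,0,0],[0,0,-2,0],[0,0,-4,0],[0,0,-6,0],[0,0,-6,0]]]' 0;  python3 to.py 502.5 330.3 220 0
```

```text
t: 10.0
eef_pos: [0.5869, -0.0855, 0.0661]
ee_rot: [-3.14, -0.0, -1.707]
force: [-5.5, 0.6, 8.2]
width: 0.0356
gripper_force: 59.8
at [586.9 -85.5  66.1] yaw -97.8 q6 -18.0 F [-5.5  0.6  8.2] M [ 0.44  1.64 -0.02] w 35.6 g 59.8 t 10.0
t: 10.38
eef_pos: [0.5869, -0.0855, 0.0661]
ee_rot: [-3.14, -0.0, -1.707]
force: [-4.5, 1.1, 8.7]
width: 0.0354
gripper_force: 59.8
t: 11.0
eef_pos: [0.5895, -0.0854, 0.2198]
ee_rot: [-3.132, 0.002, -1.706]
force: [-1.1, -0.0, -0.3]
width: 0.0803
gripper_force: 0.0
at [589.5 -85.4 219.8] yaw -97.8 q6 -18.0 F [-1.1 -0.  -0.3] M [ 0.11 -0.01  0.02] w 80.3 g 0.0 t 11.0
[-1.600e+01  5.690e+00 -1.000e-02 -1.955e+01]
```

```bash
python3 - <<'E'
from h import *
for n in("top","scene"):
    d=np.load(f"pics/{n}0.npz")["d"];W=world(n,d)[...,:].reshape(-1,3);W=W[np.isfinite(W[:,0])]*1000
    P=W[(np.hypot(W[:,0]-502.7,W[:,1]-330.5)<45)&(W[:,2]>39)][:,:2]
    b=[]
    for th in range(0,60,2):
        w=0
        for k in range(3):
            a=np.radians(th+60*k);q=P@[np.cos(a),np.sin(a)];w+=np.percentile(q,99)-np.percentile(q,1)
        b.append((w/3,th))
    print(n,sorted(b)[:5],P.mean(0),len(P))
    r=np.hypot(W[:,0]-502.7,W[:,1]-330.5);O=W[(r>46)&(r<85)&(W[:,2]>11)]
    for a in range(-180,180,20):
        an=np.degrees(np.arctan2(O[:,1]-330.5,O[:,0]-502.7));m=(an>=a)&(an<a+20)
        if m.sum()>2:print("  obst",a,m.sum(),"rmin",r[(r>46)&(r<85)&(W[:,2]>11)][m].min().round(),"zmax",O[m,2].max().round())
E
python3 to.py 502.5 330.3 120 -130
```

```text
top [(np.float64(51.11001696060254), 18), (np.float64(51.17503816822994), 20), (np.float64(51.28145675850328), 16), (np.float64(51.53399409767511), 22), (np.float64(51.61506280734407), 14)] [502.45142634 328.83908623] 211
  obst -120 9 rmin 50.0 zmax 16.0
  obst -100 14 rmin 56.0 zmax 15.0
  obst -80 20 rmin 47.0 zmax 17.0
  obst -60 13 rmin 51.0 zmax 17.0
  obst 100 11 rmin 46.0 zmax 26.0
scene [(np.float64(51.36968064535646), 16), (np.float64(51.42127938584091), 18), (np.float64(51.606434150505414), 14), (np.float64(51.61744142476771), 20), (np.float64(51.89731078377377), 22)] [502.09106653 332.19545615] 384
  obst -140 9 rmin 47.0 zmax 14.0
  obst -120 27 rmin 47.0 zmax 15.0
  obst -100 25 rmin 50.0 zmax 14.0
  obst -80 38 rmin 47.0 zmax 15.0
  obst -60 57 rmin 46.0 zmax 14.0
  obst 100 51 rmin 46.0 zmax 27.0
at [589.5 -85.4 219.8] yaw -97.8 q6 -18.0 F [-1.1 -0.  -0.3] M [ 0.11 -0.01  0.02] w 80.3 g 0.0 t 11.0
[-16.     5.69   3.99   6.45]
```

```bash
python3 -m crank '[[[-1.5,0.5,0,-0.5],[-4,1.4,0,-1.2],[-6.4,2.3,0,-2],[-8.8,3.1,0,-2.8],[-11.2,4,0.5,-3.6],[-13.6,4.8,2,-4.4],[-15.3,5.4,3.5,-5],[-16,5.7,4.6,-5.2],[-16,5.7,4.6,-5.2],[-16,5.7,4.6,-5.2]]]'; python3 to.py 502.3 330.5 12 -72
python3 - <<'E'
from h import *
o=[]
for n in("scene","top"):
    p,d=arm.grab_frame(n);np.savez(f"pics/{n}3.npz",p=p,d=d);W=world(n,d)
    for th in("strap_slot","block_mid"):
        for x in arm.trace(th,n):
            Q=W[x["mask"]];Q=Q[np.isfinite(Q[:,0])]
            if len(Q)>20:
                h=np.percentile(Q[:,2],85);P=Q[abs(Q[:,2]-h)<.005];print(n,th,round(x["score"],2),round(h,4),rect(P))
    o.append(cv2.resize(p[{"scene":slice(150,250),"top":slice(100,200)}[n],180:310,::-1],None,fx=3,fy=3,interpolation=cv2.INTER_CUBIC))
cv2.imwrite("pics/g4.png",np.hstack(o))
E
```

```text
t: 12.25
eef_pos: [0.4999, 0.3302, 0.0995]
ee_rot: [3.142, -0.0, -1.253]
force: [0.8, 0.1, 1.1]
width: 0.0877
gripper_force: 0.0
at [499.9 330.2  99.5] yaw -71.8 q6 -34.0 F [0.8 0.1 1.1] M [ 0.05 -0.05  0.02] w 87.7 g 0.0 t 12.25
[ 0.02 -0.09  3.5   0.04]
scene strap_slot 0.82 0.0856 (array([595.1, -22.1]), array([157.1,  59.8]), 82.6)
scene block_mid 0.6 0.0635 (array([601.1,  31.3]), array([ 53.5, 152.3]), 82.7)
top strap_slot 0.6 0.0238 (array([397.1,  87.3]), array([ 59.1, 155.6]), 36.2)
top strap_slot 0.56 0.0852 (array([593.3, -27. ]), array([152. ,  57.9]), 81.1)
top strap_slot 0.3 0.0202 (array([595.5, -25.6]), array([195.7, 146.8]), 82.0)
top block_mid 0.63 0.0635 (array([598.6,  29.6]), array([ 49.6, 149.2]), 82.4)
```

View pics/g4.png

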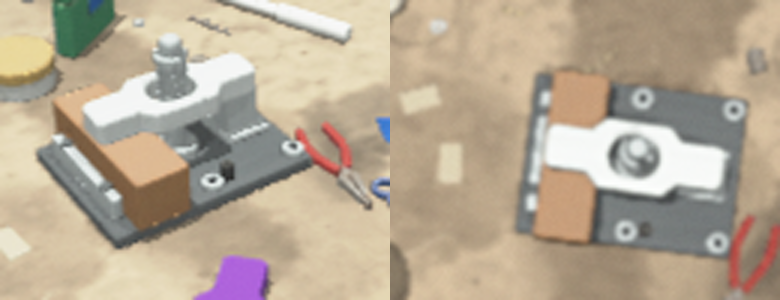

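The strap lies flat on heel and block (top 85 mm), with the stud central in the slot, and the block has not moved. Now I'll grip the nut.

```bash
python3 -m crank '[[[0.04,-0.09,1.2,0],[0.04,-0.09,2.4,0],[0.04,-0.09,3.1,0],[0.04,-0.09,3.4,0],[0.04,-0.09,3.5,0],[0.04,-0.09,3.5,0]]]' && python3 -m crank '[[[0,0,0,0],[0,0,0,0],[0,0,0,0],[0,0,0,0],[0,0,0,0],[0,0,0,0]]]' 1 60; python3 to.py
```

```text
t: 13.3
eef_pos: [0.5026, 0.3304, 0.0128]
ee_rot: [-3.141, 0.0, -1.253]
force: [-0.5, 0.5, -1.4]
width: 0.0875
gripper_force: 0.0
t: 14.05
eef_pos: [0.5026, 0.3303, 0.0123]
ee_rot: [-3.141, 0.0, -1.253]
force: [1.2, 0.8, 1.9]
width: 0.0519
gripper_force: 60.0
at [502.6 330.3  12.3] yaw -71.8 q6 -34.0 F [1.2 0.8 1.9] M [ 0.36 -0.46 -0.03] w 51.9 g 60.0 t 14.05
```

```bash
python3 -m crank '[[[0,0,-0.8,0],[0,0,-2.5,0],[0,0,-4.5,0],[0,0,-6.3,0],[0,0,-7.2,0],[0,0,-7.2,0]]]';  python3 to.py 595.3 -25.8 192 -190
```

```text
t: 14.8
eef_pos: [0.5021, 0.3301, 0.1928]
ee_rot: [-3.141, 0.001, -1.254]
force: [-0.3, 0.4, -7.1]
width: 0.0516
gripper_force: 60.0
at [502.1 330.1 192.8] yaw -71.8 q6 -34.0 F [-0.3  0.4 -7.1] M [0.08 0.   0.08] w 51.6 g 60.0 t 14.8
[14.69  0.9   0.03 23.64]
```

```bash
python3 -m crank '[[[0.8,0,0,1.6],[2.2,0.1,0,3.6],[3.8,0.2,0,5.7],[5.4,0.3,0,7.8],[7,0.4,0,9.9],[8.6,0.5,0,12],[10.2,0.6,0,14.1],[11.8,0.7,0,16.2],[13.2,0.8,0,18.3],[14.2,0.9,0,20.3],[14.7,0.9,0,22.2],[14.7,0.9,0,23.6]]]'; python3 -m crank '[[[0,0,0,0],[0,0,0,0],[0,0,0,0]]]'; python3 to.py 595.3 -25.8 192 -190
python3 - <<'E'
from h import *
p,d=arm.grab_frame("scene");np.savez(f"pics/scene4.npz",p=p,d=d);W=world("scene",d)
for x in arm.trace("nut_mid","scene"):
    Q=W[x["mask"]];Q=Q[np.isfinite(Q[:,0])]
    print(x["score"],x["extent"],np.percentile(Q,[5,50,95],axis=0).round(4).tolist())
    c=arm.get_calibration("scene");ys,xs=np.nonzero(x["mask"]);print(xs.min(),xs.max())
c=arm.get_calibration("scene")
# projected expected flange extremes for nut axis at TCP; stud edges
t=arm.get_state()["eef_pos"];a=np.radians(np.arange(0,360,5));
for z0 in(-.0123,-.0043):
    X=np.c_[t[0]+.042*np.cos(a),t[1]+.042*np.sin(a),np.full(len(a),t[2]+z0)];q=(X@c["R"].T+c["t"])@c["mtx"].T;q=q[:,:2]/q[:,2:];print("exp u",q[:,0].min(),q[:,0].max(),"v",q[:,1].min(),q[:,1].max())
for z in(.131,.11):
    q=c["mtx"]@(c["R"]@np.array([.5953,-.0258,z])+c["t"]);print("stud",z,q[:2]/q[2])
cv2.imwrite("pics/g5.png",cv2.resize(p[110:230,180:300,::-1],None,fx=5,fy=5,interpolation=cv2.INTER_CUBIC))
E
```

```text
t: 16.3
eef_pos: [0.5939, -0.0274, 0.1888]
ee_rot: [-3.14, -0.005, 2.964]
force: [0.2, 0.3, -5.8]
width: 0.0515
gripper_force: 60.0
t: 16.68
eef_pos: [0.5953, -0.026, 0.1915]
ee_rot: [-3.141, -0.001, 2.972]
force: [0.6, -0.9, -5.3]
width: 0.0511
gripper_force: 60.0
at [595.3 -26.  191.5] yaw 170.3 q6 -116.0 F [ 0.6 -0.9 -5.3] M [ 0.   -0.17 -0.01] w 51.1 g 60.0 t 16.68
[-0.    0.01 -0.02  0.06]
exp u 218.35927552003992 253.10224276969234 v 137.48949816056324 154.23104116592293
exp u 218.13513076343673 253.0561461522555 v 134.6169229366027 151.22286132586424
stud 0.131 [236.5266237  162.82976113]
stud 0.11 [236.85347241 169.96317365]
```

View pics/g5.png

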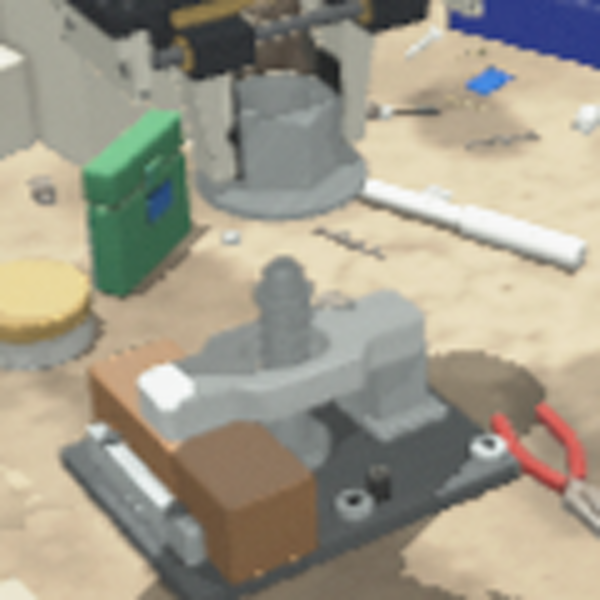

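The nut hangs level above the stud (flange centre at crop 283,180; stud at 284,265), aligned to within about 2 mm. I'll lower it in steps.

```bash
python3 -m crank '[[[0,0,0.8,0],[0,0,1.6,0],[0,0,2.1,0],[0,0,2.4,0],[0,0,2.5,0],[0,0,2.6,0],[0,0,2.7,0],[0,0,2.7,0]]]'; python3 to.py 595.3 -25.8 115 -190;python3 -m crank '[[[0,0,0.1,0],[0,0,0.2,0],[0,0,0.3,0],[0,0,0.3,0]]]'; python3 to.py 595.3 -25.8 112.3 -190
```

```text
t: 17.77
eef_pos: [0.5956, -0.0262, 0.1246]
ee_rot: [3.142, 0.0, 2.97]
force: [-0.9, 0.2, -5.4]
width: 0.0517
gripper_force: 60.0
at [595.6 -26.2 124.6] yaw 170.2 q6 -116.0 F [-0.9  0.2 -5.4] M [ 0.01 -0.13  0.02] w 51.7 g 60.0 t 17.77
[0.01 0.01 0.38 0.04]
t: 18.27
eef_pos: [0.5958, -0.0262, 0.1169]
ee_rot: [-3.142, 0.0, 2.97]
force: [2.1, -0.5, -7.5]
width: 0.0518
gripper_force: 60.0
at [595.8 -26.2 116.9] yaw 170.2 q6 -116.0 F [ 2.1 -0.5 -7.5] M [-0.2  -0.78  0.01] w 51.8 g 60.0 t 18.27
[0.02 0.01 0.18 0.04]
```

```bash
python3 -m crank '[[[0,0,0.05,0],[0,0,0.1,0],[0,0,0.1,0]]]';python3 -m crank '[[[0,0,0.05,0],[0,0,0.1,0],[0,0,0.1,0]]]'; python3 to.py 595.3 -25.8 112.3 -190
```

```text
t: 18.65
eef_pos: [0.5958, -0.0262, 0.1146]
ee_rot: [3.142, 0.0, 2.971]
force: [2.2, -0.4, -6.6]
width: 0.0516
gripper_force: 60.0
t: 19.02
eef_pos: [0.596, -0.026, 0.1121]
ee_rot: [3.141, 0.001, 2.971]
force: [2.7, -0.1, -5.8]
width: 0.0517
gripper_force: 60.0
at [596.  -26.  112.1] yaw 170.2 q6 -116.0 F [ 2.7 -0.1 -5.8] M [ 0.12 -1.35 -0.03] w 51.7 g 60.0 t 19.02
[ 0.03  0.   -0.01  0.04]
```

```bash
python3 -m crank '[[[0,0,0.04,0],[0,0,0.04,0]]]';python3 -m crank '[[[0,0,0.04,0],[0,0,0.04,0]]]'; python3 to.py 595.3 -25.8 112.3 -190
```

```text
t: 19.27
eef_pos: [0.596, -0.026, 0.1112]
ee_rot: [3.141, 0.001, 2.971]
force: [3.9, 1.1, -5.1]
width: 0.0517
gripper_force: 60.0
t: 19.52
eef_pos: [0.596, -0.026, 0.1102]
ee_rot: [3.141, 0.001, 2.971]
force: [4.6, 1.1, -3.9]
width: 0.0519
gripper_force: 60.0
at [596.  -26.  110.2] yaw 170.2 q6 -116.0 F [ 4.6  1.1 -3.9] M [ 0.45 -1.85  0.03] w 51.9 g 60.0 t 19.52
[ 0.03  0.   -0.09  0.04]
```

```bash
python3 -m crank '[[[-0.04,0,0,0],[-0.04,0,0,0]]]';python3 to.py;python3 -m crank '[[[-0.04,0,0.04,0],[-0.04,0,0.04,0]]]'; python3 to.py 595.3 -25.8 112.3 -190
```

```text
t: 19.77
eef_pos: [0.5962, -0.0263, 0.1098]
ee_rot: [-3.141, -0.001, 2.97]
force: [2.1, 1.5, -5.3]
width: 0.0516
gripper_force: 60.0
at [596.2 -26.3 109.8] yaw 170.2 q6 -116.0 F [ 2.1  1.5 -5.3] M [ 0.67 -1.06  0.07] w 51.6 g 60.0 t 19.77
t: 20.02
eef_pos: [0.5966, -0.0268, 0.1084]
ee_rot: [-3.141, -0.002, 2.97]
force: [0.1, 1.5, -5.8]
width: 0.0519
gripper_force: 60.0
at [596.6 -26.8 108.4] yaw 170.2 q6 -116.0 F [ 0.1  1.5 -5.8] M [ 0.33 -0.27  0.03] w 51.9 g 60.0 t 20.02
[ 0.06  0.03 -0.16  0.03]
```

```bash
for i in 1; do python3 -m crank '[[[0,0,0.04,0],[0,0,0.08,0],[0,0,0.08,0]]]';python3 -m crank '[[[0,0,0.04,0],[0,0,0.08,0],[0,0,0.08,0]]]'; done; python3 to.py
```

```text
t: 20.4
eef_pos: [0.5973, -0.0267, 0.1068]
ee_rot: [-3.141, -0.001, 2.97]
force: [0.1, -0.0, -4.5]
width: 0.0515
gripper_force: 60.0
t: 20.78
eef_pos: [0.5975, -0.0265, 0.1049]
ee_rot: [-3.142, -0.0, 2.97]
force: [0.7, 0.5, -5.5]
width: 0.0515
gripper_force: 60.0
at [597.5 -26.5 104.9] yaw 170.2 q6 -116.0 F [ 0.7  0.5 -5.5] M [ 0.01 -0.11 -0.01] w 51.5 g 60.0 t 20.77
```

```bash
for i in 1; do python3 -m crank '[[[0,0,0.04,0],[0,0,0.06,0],[0,0,0.06,0]]]';python3 -m crank '[[[0,0,0.04,0],[0,0,0.04,0]]]'; done; python3 to.py
```

```text
t: 21.15
eef_pos: [0.5975, -0.0265, 0.1035]
ee_rot: [-3.142, -0.0, 2.97]
force: [0.2, -0.3, -4.8]
width: 0.0518
gripper_force: 60.0
t: 21.4
eef_pos: [0.5977, -0.0265, 0.1027]
ee_rot: [-3.142, 0.0, 2.971]
force: [-1.3, 0.6, -4.5]
width: 0.0514
gripper_force: 60.0
at [597.7 -26.5 102.7] yaw 170.2 q6 -116.0 F [-1.3  0.6 -4.5] M [ 0.05 -0.15  0.01] w 51.4 g 60.0 t 21.4
```

```bash
python3 -m crank '[[[0,0,0.04,0],[0,0,0.04,0]]]';python3 -m crank '[[[0,0,0.04,0],[0,0,0.04,0]]]'; python3 to.py
```

```text
t: 21.65
eef_pos: [0.5978, -0.0265, 0.1023]
ee_rot: [3.142, 0.001, 2.971]
force: [-3.5, 1.3, 4.0]
width: 0.0515
gripper_force: 60.0
t: 21.9
eef_pos: [0.598, -0.0266, 0.1022]
ee_rot: [3.142, 0.001, 2.971]
force: [-5.7, 1.2, 10.3]
width: 0.0517
gripper_force: 60.0
at [598.  -26.6 102.2] yaw 170.2 q6 -116.0 F [-5.7  1.2 10.3] M [ 0.41  1.89 -0.  ] w 51.7 g 60.0 t 21.9
```

The nut fell straight into the thread and rests on a stop about 7 mm above home. Joint 6 has too little clockwise room left, so I'll regrip 120° back.

```bash
python3 -m crank '[[[0.03,0,-0.06,0],[0.03,0,-0.06,0]]]'; python3 -m crank '[[[0,0,0,0],[0,0,0,0],[0,0,0,0],[0,0,0,0]]]' 0.15; python3 to.py; python3 -m crank '[[[0,0,0,-2],[0,0,0,-4],[0,0,0,-6],[0,0,0,-8],[0,0,0,-10],[0,0,0,-12],[0,0,0,-14],[0,0,0,-16],[0,0,0,-18],[0,0,0,-20],[0,0,0,-22],[0,0,0,-24]]]'; python3 -m crank '[[[0,0,0,0],[0,0,0,0]]]'; python3 to.py 597.3 -26.5 103 50.2
python3 - <<'E'
from h import *
p,d=arm.grab_frame("scene")
cv2.imwrite("pics/g6.png",cv2.resize(p[120:230,180:300,::-1],None,fx=5,fy=5,interpolation=cv2.INTER_CUBIC))
E
```

```text
t: 22.15
eef_pos: [0.5974, -0.0263, 0.1024]
ee_rot: [3.141, 0.001, 2.971]
force: [-0.8, 0.5, 1.6]
width: 0.0516
gripper_force: 60.0
t: 22.65
eef_pos: [0.5968, -0.0264, 0.102]
ee_rot: [-3.142, -0.0, 2.97]
force: [0.8, -0.3, -0.4]
width: 0.074
gripper_force: 0.0
at [596.8 -26.4 102. ] yaw 170.2 q6 -116.0 F [ 0.8 -0.3 -0.4] M [ 0.06 -0.13  0.01] w 74.0 g 0.0 t 22.65
t: 24.15
eef_pos: [0.5968, -0.0264, 0.102]
ee_rot: [3.142, 0.0, -1.213]
force: [0.9, -0.1, -0.9]
width: 0.0746
gripper_force: 0.0
t: 24.4
eef_pos: [0.5968, -0.0264, 0.102]
ee_rot: [3.142, 0.0, -1.222]
force: [0.4, -0.7, -0.3]
width: 0.0746
gripper_force: 0.0
at [596.8 -26.4 102. ] yaw -70.0 q6 4.0 F [ 0.4 -0.7 -0.3] M [0.04 0.03 0.01] w 74.6 g 0.0 t 24.4
[ 1.000e-02 -2.000e-02 -4.000e-02 -2.405e+01]
```

View pics/g6.png

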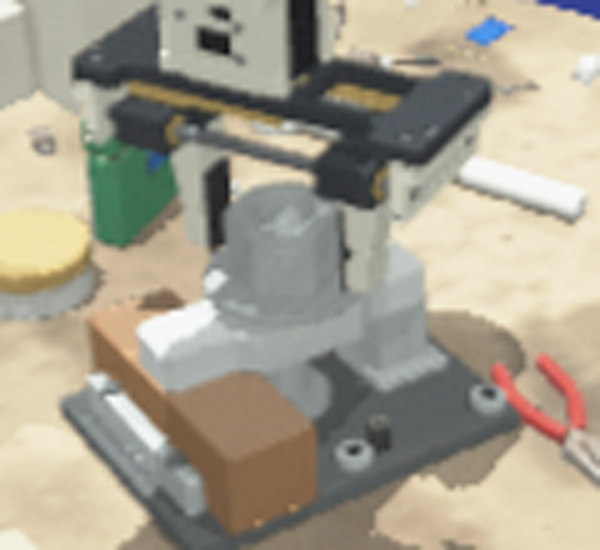

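The nut sits level on the stud just above the strap (crop 285,250), and the fingers straddle the hexagon. I'll grip it and turn it clockwise with the lead (0.011 z-units per 5°).

```bash
python3 -m crank '[[[0,0,0,0],[0,0,0,0],[0,0,0,0],[0,0,0,0]]]' 1 60; python3 -m crank '[[[0,0,0.01,1],[0,0,0.02,2],[0,0,0.035,3],[0,0,0.05,4],[0,0,0.05,4]]]'; python3 to.py
```

```text
t: 24.95
eef_pos: [0.5971, -0.0264, 0.1022]
ee_rot: [-3.141, -0.0, -1.219]
force: [1.3, 0.5, -0.5]
width: 0.0516
gripper_force: 59.9
t: 25.58
eef_pos: [0.597, -0.0263, 0.1009]
ee_rot: [-3.141, 0.0, -1.567]
force: [-0.3, 0.2, 1.3]
width: 0.0517
gripper_force: 59.9
at [597.  -26.3 100.9] yaw -89.8 q6 -16.0 F [-0.3  0.2  1.3] M [ 0.11 -0.29 -0.03] w 51.7 g 59.9 t 25.57
```

Turning freely. Continuing, 20 of 125° done.

```bash
python3 -m crank '[[[0,0,0.02,1.5],[0,0,0.035,3],[0,0,0.05,4.5],[0,0,0.07,6],[0,0,0.085,7.5],[0,0,0.1,9],[0,0,0.11,10],[0,0,0.11,10]]]';python3 to.py; python3 -m crank '[[[0,0,0.02,1.5],[0,0,0.035,3],[0,0,0.05,4.5],[0,0,0.07,6],[0,0,0.08,7],[0,0,0.08,7]]]'; python3 to.py
```

```text
t: 26.58
eef_pos: [0.5968, -0.026, 0.0982]
ee_rot: [3.141, 0.0, -2.438]
force: [-0.2, 2.6, 1.3]
width: 0.0516
gripper_force: 59.9
at [596.8 -26.   98.2] yaw -139.7 q6 -66.0 F [-0.2  2.6  1.3] M [ 1.21  0.09 -0.07] w 51.6 g 59.9 t 26.57
t: 27.32
eef_pos: [0.5971, -0.0258, 0.0963]
ee_rot: [3.141, 0.001, -3.048]
force: [0.3, 4.4, 3.0]
width: 0.0518
gripper_force: 59.9
at [597.1 -25.8  96.3] yaw -174.6 q6 -101.0 F [0.3 4.4 3. ] M [ 2.01  0.06 -0.06] w 51.8 g 59.9 t 27.32
```

```bash
python3 -m crank '[[[0,0,0.015,1.5],[0,0,0.03,3],[0,0,0.03,3]]]';python3 to.py; python3 -m crank '[[[0,0,0.01,1],[0,0,0.01,1]]]'; python3 to.py;python3 -m crank '[[[0,0,0.01,1],[0,0,0.01,1]]]'; python3 to.py
```

```text
t: 27.7
eef_pos: [0.597, -0.0261, 0.0962]
ee_rot: [3.141, 0.001, 2.973]
force: [-2.1, 3.0, 7.4]
width: 0.0517
gripper_force: 59.9
at [597.  -26.1  96.2] yaw 170.4 q6 -116.0 F [-2.1  3.   7.4] M [1.81 0.8  0.05] w 51.7 g 59.9 t 27.7
t: 27.95
eef_pos: [0.597, -0.0261, 0.0962]
ee_rot: [3.141, 0.001, 2.887]
force: [-4.2, 3.3, 9.2]
width: 0.0517
gripper_force: 59.9
at [597.  -26.1  96.2] yaw 165.4 q6 -121.0 F [-4.2  3.3  9.2] M [1.97 1.21 0.14] w 51.7 g 59.9 t 27.95
t: 28.2
eef_pos: [0.5971, -0.0262, 0.0962]
ee_rot: [3.141, 0.001, 2.8]
force: [-4.5, 3.8, 11.3]
width: 0.0519
gripper_force: 59.9
at [597.1 -26.2  96.2] yaw 160.4 q6 -126.0 F [-4.5  3.8 11.3] M [1.91 1.36 0.12] w 51.9 g 59.9 t 28.2
```

```bash
python3 -m crank '[[[0,0,-0.03,1],[0,0,-0.03,2],[0,0,-0.03,2]]]';python3 to.py; python3 -m crank '[[[0,0,0,1],[0,0,0,2],[0,0,0,2]]]'; python3 to.py;python3 -m crank '[[[0,0,0,1],[0,0,0,2],[0,0,0,2]]]'; python3 to.py
```

```text
t: 28.58
eef_pos: [0.5969, -0.0262, 0.0962]
ee_rot: [3.141, 0.0, 2.625]
force: [-2.3, 3.6, 5.7]
width: 0.0516
gripper_force: 59.9
at [596.9 -26.2  96.2] yaw 150.4 q6 -136.0 F [-2.3  3.6  5.7] M [1.54 0.53 0.04] w 51.6 g 59.9 t 28.57
t: 28.95
eef_pos: [0.5968, -0.0261, 0.0961]
ee_rot: [3.141, -0.0, 2.45]
force: [-2.8, 2.6, 6.0]
width: 0.0516
gripper_force: 59.9
at [596.8 -26.1  96.1] yaw 140.4 q6 -146.0 F [-2.8  2.6  6. ] M [ 2.04  0.62 -0.1 ] w 51.6 g 59.9 t 28.95
t: 29.32
eef_pos: [0.5968, -0.0258, 0.096]
ee_rot: [3.14, -0.0, 2.275]
force: [-3.7, 4.2, 6.4]
width: 0.0517
gripper_force: 59.9
at [596.8 -25.8  96. ] yaw 130.4 q6 -156.0 F [-3.7  4.2  6.4] M [ 2.55  0.72 -0.52] w 51.7 g 59.9 t 29.32
```

```bash
python3 -m crank '[[[0,0,0,1],[0,0,0,2],[0,0,0,2]]]'; python3 to.py; python3 -m crank '[[[0,0,-0.06,0],[0,0,-0.12,0],[0,0,-0.12,0]]]'; python3 to.py
```

```text
t: 29.7
eef_pos: [0.5968, -0.0257, 0.096]
ee_rot: [3.141, -0.0, 2.102]
force: [-3.6, 4.8, 4.7]
width: 0.0516
gripper_force: 59.9
at [596.8 -25.7  96. ] yaw 120.4 q6 -166.0 F [-3.6  4.8  4.7] M [ 2.32  0.64 -0.02] w 51.6 g 59.9 t 29.7
t: 30.08
eef_pos: [0.5968, -0.0258, 0.0961]
ee_rot: [-3.141, -0.001, 2.1]
force: [6.3, 3.6, -19.5]
width: 0.0515
gripper_force: 59.9
at [596.8 -25.8  96.1] yaw 120.3 q6 -166.0 F [  6.3   3.6 -19.5] M [ 2.03 -3.16  0.4 ] w 51.5 g 59.9 t 30.07
```

```bash
python3 -m crank '[[[0,0,0.11,0],[0,0,0.11,0]]]'; python3 to.py
python3 - <<'E'
from h import *
p,d=arm.grab_frame("scene");np.savez("pics/scene7.npz",p=p,d=d)
cv2.imwrite("pics/g7.png",cv2.resize(p[120:230,180:300,::-1],None,fx=5,fy=5,interpolation=cv2.INTER_CUBIC))
E
```

```text
t: 30.32
eef_pos: [0.5968, -0.0258, 0.096]
ee_rot: [3.141, -0.001, 2.101]
force: [-2.6, 6.6, 2.5]
width: 0.0516
gripper_force: 60.0
at [596.8 -25.8  96. ] yaw 120.4 q6 -166.0 F [-2.6  6.6  2.5] M [2.81 0.34 0.32] w 51.6 g 60.0 t 30.32
```

View pics/g7.png

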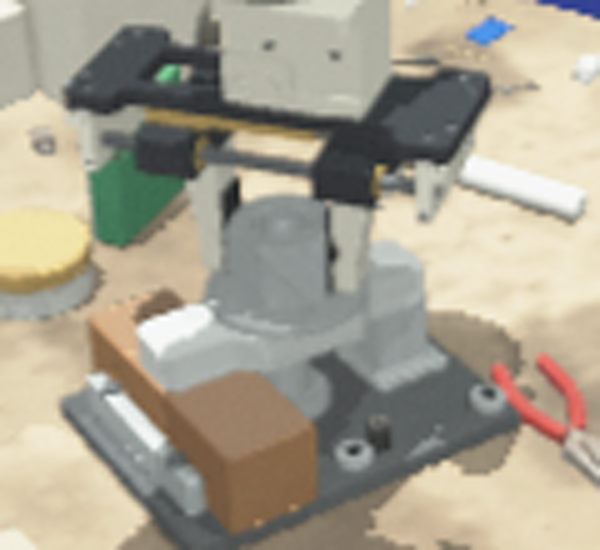

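The flange lies on the strap (crop 285,310), and pulling up at about 25 N moved it no more than 0.1 mm, so the thread holds. I'll release, retreat and check.

```bash
python3 -m crank '[[[0,0,0,0],[0,0,0,0],[0,0,0,0],[0,0,0,0],[0,0,0,0]]]' 0; python3 -m crank '[[[0,0,-1,0],[0,0,-2.5,0],[0,0,-4.5,0],[0,-2,-6,0],[0,-4,-6,0],[0,-6,-6,0],[0,-8,-6,0],[0,-9,-6,0],[0,-9,-6,0]]]'; python3 to.py
python3 - <<'E'
from h import *
o=[]
for n in("scene","top"):
    p,d=arm.grab_frame(n);W=world(n,d)
    for th in("strap_slot","block_mid","nut_mid"):
        for x in arm.trace(th,n):
            Q=W[x["mask"]];Q=Q[np.isfinite(Q[:,0])]
            if len(Q)>20:
                h=np.percentile(Q[:,2],85);P=Q[abs(Q[:,2]-h)<.005];print(n,th,round(x["score"],2),round(h,4),rect(P))
    Q=W.reshape(-1,3);Q=Q[np.isfinite(Q[:,0])];r=np.hypot(Q[:,0]-.5955,Q[:,1]+.0255)
    z=Q[(r>.031)&(r<.045),2];print(n,"flange ring z hist",np.histogram(z,bins=np.arange(.080,.104,.002))[0],"hex top",np.median(Q[(r>.018)&(r<.024)&(Q[:,2]>.11),2]))
    o.append(cv2.resize(p[{"scene":slice(130,230),"top":slice(100,200)}[n],180:310,::-1],None,fx=3,fy=3,interpolation=cv2.INTER_CUBIC))
cv2.imwrite("pics/g8.png",np.hstack(o))
E
```

```text
t: 31.0
eef_pos: [0.5968, -0.0265, 0.0958]
ee_rot: [-3.141, 0.0, 2.098]
force: [-0.2, -0.9, -0.7]
width: 0.0873
gripper_force: 0.0
t: 32.12
eef_pos: [0.4014, -0.1402, 0.2464]
ee_rot: [3.14, 0.001, 2.097]
force: [0.6, -0.6, -0.2]
width: 0.0876
gripper_force: 0.0
at [ 401.4 -140.2  246.4] yaw 120.1 q6 -157.0 F [ 0.6 -0.6 -0.2] M [-0.05 -0.21 -0.05] w 87.6 g 0.0 t 32.12
scene strap_slot 0.65 0.0854 (array([589.9, -22.2]), array([156.9,  48.7]), 79.8)
scene block_mid 0.83 0.0636 (array([599.3,  32.7]), array([ 50.1, 150.2]), 82.5)
scene nut_mid 0.73 0.1275 (array([590.9, -22.6]), array([54.2, 47.1]), 63.4)
scene flange ring z hist [ 8  9 22 19 20 85 76  7  0  0  0] hex top 0.12883929686697465
top strap_slot 0.87 0.0853 (array([594.6, -25.6]), array([156. ,  35.9]), 81.1)
top strap_slot 0.78 0.0234 (array([420.9,  68.8]), array([ 36.1, 101.2]), 23.5)
top block_mid 0.75 0.0634 (array([598.3,  30. ]), array([ 48.3, 148.5]), 81.4)
top nut_mid 0.75 0.1271 (array([594.8, -26.6]), array([50.5, 58.8]), 89.4)
top flange ring z hist [ 10  10  23  56 122  98  59  12   0   0   0] hex top 0.12704910516310453
```

View pics/g8.png

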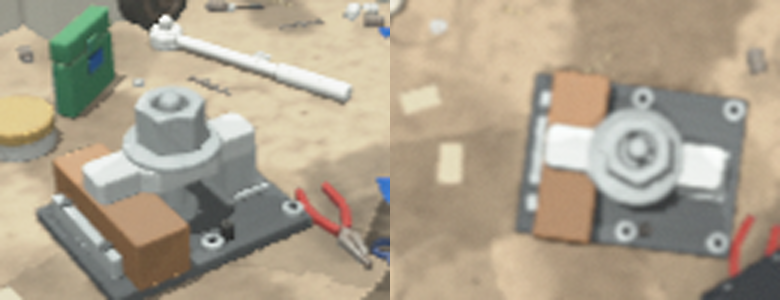

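The final view shows the nut level with its flange on the strap (hex top at 127–129 mm, expected 128). Strap and block are unmoved and the gripper is clear, so I'm handing in.

```bash
python3 -c "
from station import arm
print(arm.job_done())"
```

```text
the job is handed in; nothing more can be done
None
```

The block is clamped and the job is handed in at about 32 s: the strap bridges heel and block, the nut's flange bears on it, and the block has not moved; the nut dropped into the thread as it was set on, so I never had to back it off.

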